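# Set a mandoline's slice thickness with a stepped feeler gauge

## Task

The mandoline's thickness slider lost its zero when it was put back together, and the runway now sits too high. Slide the stepped feeler gauge along the runway under the knife, shift the orange slider and try again until the 8 mm step goes under the knife and the 10 mm step comes to a stop against its edge; press it there lightly for a moment, and never force the gauge against the knife, whose edge chips. Leave the gauge lying flat on the runway right there, with its 10 mm step at the edge, and do not knock over or push away the things round about.

Things in the scene. Friction and masses are not known exactly. Their poses are not given: they have to be found in the camera images.
- mandoline: White mandoline slicer, 320 x 124 mm, standing fast. Origin: underside, middle; x points away from its black front hand grip, y to its left. Side rails 104 mm apart inside, tops 56 mm up. Between them, from the front to just past the knife edge, a level steel runway, 150 mm long; behind it knife and exit plate (top 54 mm up), hollow below. The runway's height is not known: the gauge finds it.
- knife: Fixed cross knife, 104 mm wide (its y). Origin: middle of its cutting edge, on its underside, 50 mm above the worktop, 20 mm in x from the mandoline's origin; x points the way the gauge is pushed, z up. The edge's face is 4 mm high. The gap is from the runway's top up to this underside: at the start anywhere from 0.4 to 7.2 mm, always too small.
- slider (a joint): Thickness slider on the mandoline's right side, 0 to 0.060 m, growing as it is moved along the mandoline's +x. Every 5 mm of it lowers the runway by 1 mm and so widens the gap by 1 mm; its zero is unknown. It moves against about 3 N of friction and stays where it is left. Starts between 0 and 6 mm.
- slider_grip (a point): Centre of the slider's orange upright knob, 18 mm (x) by 16 mm (y) by 34 mm high, 60 mm above the worktop and 38 mm outside the inner face of the right rail; pinch it from above, along x or y, or push it. Axes as the mandoline's.
- gauge: Stepped feeler gauge, one rigid piece, flat below, 70 g. Origin: underside, below the middle of its red grip (36 mm in x, 20 in y, 34 high); x points to the thin tip. Steel blade 24 mm wide in five steps of 16 mm: 10 mm thick from x = 18 to 34 mm, 8 to 50, 6 to 66, 4 to 82, 2 to 98 (tip). Slid along the runway it stops where a step thicker than the gap meets the knife's edge.
- gauge_grip (a point): Centre of the gauge's red grip, 17 mm above the gauge's flat underside. Axes as the gauge's.
- pepper_mill: Dark wooden pepper mill, 58 mm across, 150 mm high, standing loose on the left. Origin: underside.
- salt_shaker: Glass salt shaker, 44 mm across, 90 mm high, standing loose on the left. Origin: underside.
- tumbler_a: Clear glass tumbler, 80 mm across, 100 mm high, standing loose on the right. Origin: underside.
Not all that is in view belongs to the job. What is meant by the gauge is not turquoise, and is the smaller of those in its own colour.

How it is judged:
By the outcome, as a careful person would: the job done as asked, in the order asked, and still so for the second after the job is handed in, with the robot touching nothing.
It also fails if it takes over 72 s, if anything falls off the work surface, if the arm or the gripper's body presses on something with over 40 N, if the wrist force passes 120 N, or if a joint passes its speed limit or range.

## Robot

A 6-joint arm with a two-finger parallel gripper is mounted at the origin on a cart in front of the work surface, level with it; the furniture and walls round the work are solid. World frame = base frame: x ahead of the robot, y to its left, z up, the work surface at z = 0. Lengths are in m, angles in rad, forces in N, time in s.
With the tool pointing down it reaches from about 0.35 to 0.95 m from the base axis. Payload 17.4 kg.
Tool frame: the origin (TCP) lies on the centre line of the jaws, within the pads' length; the fingertips stand 8 mm ahead of it and the grasp point (between the pads) lies 11 mm behind it; z points along the fingers, y is the line along which they close (so a half turn about z gives the same grasp; the last joint's range is limited). The gripper opens to 93 mm and grips with 3 to 60 N. Pads are 15 mm wide; open, the fingers measure 128 mm over their backs; the gripper's body (75 mm by 188 mm) begins 65 mm behind the grasp point.
Start: joints at [-1.172, 0.116, 1.442, -0, 1.584, -0.038], TCP at [0.286, -0.612, 0.227] pointing down, gripper open.
Joint ranges: [-2.83, 2.83], [-0.83, 2.19], [0.07, 2.5], [-1.14, 4.28], [0.01, 3], [-2.97, 2.97]. Speed limits (rad/s): [1.89, 1.89, 2.22, 3.14, 3.14, 3.14].

## Interface

Orientations are given as a 3x3 rotation matrix whose columns are the frame's x, y, z axes.
In Python, from plant import env gives the robot as it stands. The module is installed in compiled form; this text tells all that it offers.
- The arm moves only by the tool send_rows, never from a script. Its argument "targets" is a list of rows, each a list of 7 numbers: the shift along the tool's x, y, z in units of 1000 mm (1.0 is 1000 mm), then the turn, a rotation vector about the tool's x, y, z in units of pi rad (1.0 is pi rad), then the opening, from -1 (shut) to 1 (fully open). A call has 1 to 12 rows; each row is the pose to reach, as a shift and turn from the pose commanded when the call began, along the tool's axes at that moment, turning the shorter way round; what a row does not reach only later rows make up. A row lasts 1/10 s, in which the tool goes at most 50 mm and 8.59 degrees, less where a joint would pass 70% of its speed; a pose out of reach is approached as far as the arm can. A call with a number of a shift or a turn outside -1 to 1 is refused whole. A call with a gripper value outside its range is refused whole. The fingers move at their own pace and stop on an object; the grip force is fixed at half the most. Time passes only in rows, so rows that repeat a pose let the fingers close. It gives the time, the measured TCP pose, the force, the opening and the grip force at its end, in the units of the state.
- env.observe(): the state, without advancing time (a new reading comes with each control period).
- env.camera(name): name is "scene" or "side" or "wrist"; returns the picture (420x560x3 uint8, red, green, blue); there is no depth.
- env.camera_info(name): a dict with "mtx" (3x3 intrinsics, pixels), "extrinsics" (4x4, takes a point from camera to world coordinates). Camera axes: x right, y up, looking along -z (the intrinsics and any distortion apply to the point x, -y, -z); pixel columns grow to the right and rows downward; lengths in m; the calibration is good to about 2 mm. A picture is of the moment at which its call begins: read the wrist's pose just before it. camera_info takes no time and is no camera call; for the wrist camera it gives the pose at the moment of the call.
- env.sign_off(): hands the job in; it is judged then, once.
The state is a dict: "time_s": time; "joints": joint angles; "qvel": joint speeds; "joint_efforts": joint torques, N m; "tcp_pos": TCP position; "eef_rot": TCP orientation; "wrist_force": force on the tool from outside, world axes, zero at the start; "torque": the same for the moment, N m; "grip_width": opening from 0.0 (shut) to 1.0 (fully open); "grasp_force": force on a finger pad.
Only numpy, scipy, OpenCV 4.12 (cv2) and the standard library are available. Lean on these libraries where they do the work, as an engineer would, in place of code of your own. Each camera call takes 0.05 s, during which the arm holds its last target. There are 200 camera calls.

## Working session

There is one attempt and no reset: what is moved stays moved. The work goes in short steps, Python scripts to look and compute and a tool call to move; the robot and the scene stay as the last step left them, time stands still between calls to the robot, and variables do not carry over. Pictures are saved under pics/ and viewed, at most 11 in all, crops included, and the job is handed in when it is done.

Besides the shell and the picture viewer there is one more tool, called after "Call:" as name([rows], argument=value, ...), one row to a line, values as JSON. send_rows: Moves the arm, as the interface text tells. Shifts and turns lie within -1 to 1; 1 stands for 1000 mm of shift or pi rad of turn. Its arguments: {"type":"object","properties":{"targets":{"type":"array"}},"required":["targets"]}

```bash
mkdir -p pics
python3 - <<'E'
from plant import env
import cv2,numpy as np
s=env.observe();print(s)
for n in("scene","side"):
    im=env.camera(n);cv2.imwrite(f"pics/{n}0.png",im[:,:,::-1]);i=env.camera_info(n);print(n,i)
E
```

```text
{'time_s': 0.0, 'joints': array([-1.17181555e+00,  1.16452162e-01,  1.44224001e+00, -8.39943075e-06,
        1.58401332e+00, -3.78247425e-02]), 'qvel': array([-0.00281898,  0.00108549,  0.00010429, -0.00143594, -0.0004251 ,
       -0.00016142]), 'joint_efforts': array([-1.07285468e-03, -7.21265459e+01, -6.22611666e+01,  7.78600504e-02,
        2.37270986e-02, -9.20471439e-05]), 'tcp_pos': array([ 0.285456  , -0.61145595,  0.22594367]), 'eef_rot': array([[ 9.06107750e-01,  4.23046748e-01, -4.40053873e-04],
       [ 4.23046975e-01, -9.06107175e-01,  1.02217063e-03],
       [ 3.36899876e-05, -1.11236019e-03, -9.99999381e-01]]), 'wrist_force': array([-0.22736469,  0.28899664,  0.78064801]), 'torque': array([-0.0400772 , -0.01852925,  0.01871805]), 'grasp_force': 0.0, 'grip_width': 0.9992630282349867}
scene {'mtx': array([[542.82259003,   0.        , 274.45738878],
       [  0.        , 542.82259003, 204.33528415],
       [  0.        ,   0.        ,   1.        ]]), 'extrinsics': array([[-0.71718697,  0.37294948, -0.58868628, -0.28740411],
       [-0.69670798, -0.40253322,  0.59377184,  0.8449992 ],
       [-0.01551888,  0.83598786,  0.54852846,  0.83529115],
       [ 0.        ,  0.        ,  0.        ,  1.        ]])}
side {'mtx': array([[399.62990262,   0.        , 281.55184424],
       [  0.        , 399.62990262, 207.0694107 ],
       [  0.        ,   0.        ,   1.        ]]), 'extrinsics': array([[-0.98245233,  0.07018892, -0.17280318,  0.37084766],
       [-0.18481071, -0.49126095,  0.85118017,  0.81235195],
       [-0.02514803,  0.86817982,  0.49561213,  0.52365459],
       [ 0.        ,  0.        ,  0.        ,  1.        ]])}
```

View pics/scene0.png

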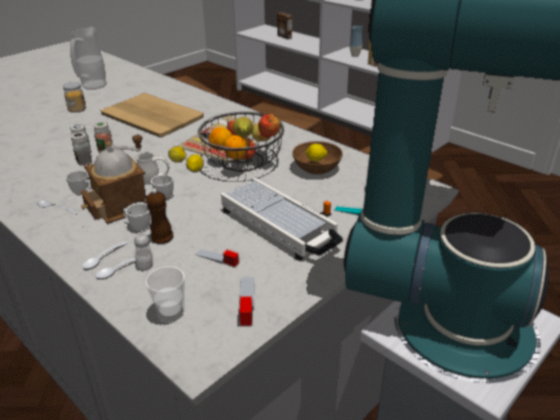

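View pics/side0.png

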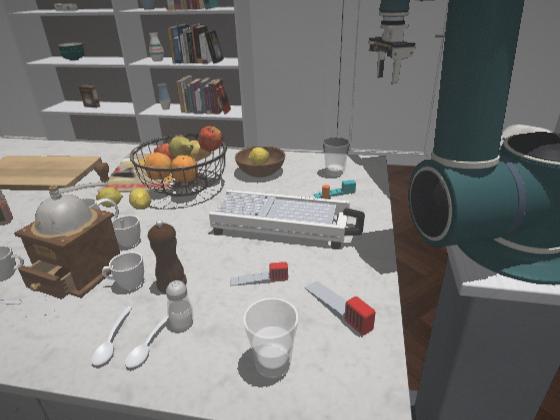

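The scene and side views show the mandoline (side camera ~290,215) and its orange knob (326,190). There are two red gauges: A at side (265,272) and B at side (345,305). I'll enlarge both views.

Run:
```python
import cv2
a=cv2.imread("pics/side0.png")[170:340,195:395];cv2.imwrite("pics/sc.png",cv2.resize(a,None,fx=4,fy=3.5,interpolation=cv2.INTER_CUBIC))
a=cv2.imread("pics/scene0.png")[175:325,190:350];cv2.imwrite("pics/cc.png",cv2.resize(a,None,fx=4,fy=4,interpolation=cv2.INTER_CUBIC))
```

```text
(no output)
```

View pics/sc.png

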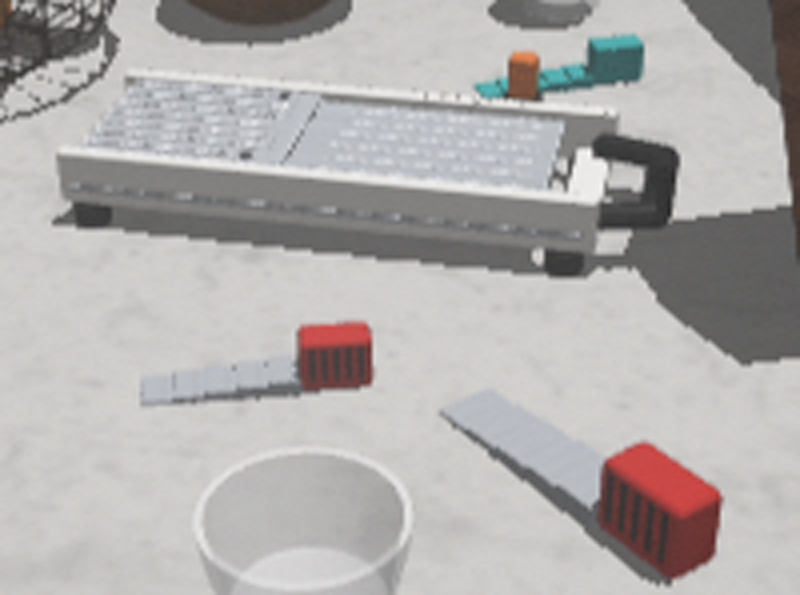

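View pics/cc.png

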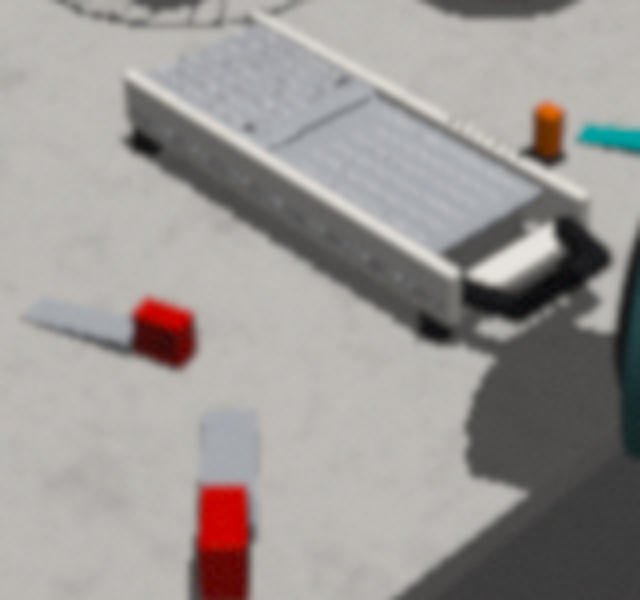

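```bash
cat > h.py <<'E'
from plant import env
import numpy as np
def ray(n,p,info=None):
    i=info or env.camera_info(n);K,E=i["mtx"],np.array(i["extrinsics"])
    d=np.array([(p[0]-K[0,2])/K[0,0],-(p[1]-K[1,2])/K[1,1],-1]);return E[:3,3],E[:3,:3]@d
def at(n,p,z,info=None):
    o,d=ray(n,p,info);return o+d*(z-o[2])/d[2]
E
python3 - <<'E'
from h import *
S=lambda u,v:(195+u/4,170+v/3.5)
C=lambda u,v:(190+u/4,175+v/4)
def sh(k,*r):
    for n,p,z in r:print(k,n,np.round(at(n,(S if n=="side" else C)(*p),z)*1000,1))
sh("LR far",("side",(58,152),.056),("scene",(128,73),.056))
sh("LR near",("side",(598,203),.056),("scene",(460,270),.056))
sh("RR far",("side",(125,75),.056),("scene",(255,15),.056))
sh("RR near",("side",(618,113),.056),("scene",(587,195),.056))
sh("knob",("side",(524,55),.077),("scene",(549,105),.077))
sh("A grip topc",("side",(300,330),.034),("side",(372,326),.034),("scene",(148,298),.034),("scene",(192,312),.034),("scene",(180,342),.034),("scene",(133,326),.034))
sh("A gripbot near",("side",(304,390),0),("side",(372,384),0))
sh("A tip",("side",(142,376),.002),("side",(140,404),0),("scene",(45,298),.002),("scene",(22,318),0))
sh("B tip",("side",(490,390),.002),("side",(442,412),0.002),("scene",(203,410),.002),("scene",(257,410),.002))
sh("B grip bot",("side",(664,580),0))
sh("B grip top",("side",(720,490),.034),("side",(645,443),.034),("side",(603,465),.034))
E
```

```text
LR far side [693.9  62.1  56. ]
LR far scene [691.4  58.8  56. ]
LR near side [383.2  79.1  56. ]
LR near scene [381.6  70.2  56. ]
RR far side [688.8 -50.   56. ]
RR far scene [683.6 -53.3  56. ]
RR near side [377.2 -36.5  56. ]
RR near scene [374.8 -40.6  56. ]
knob side [437.3 -75.   77. ]
knob scene [437.2 -78.1  77. ]
A grip topc side [522.  199.1  34. ]
A grip topc side [487.4 190.   34. ]
A grip topc scene [518.6 196.2  34. ]
A grip topc scene [489.4 187.3  34. ]
A grip topc scene [473.9 211.1  34. ]
A grip topc scene [505.1 220.   34. ]
A gripbot near side [519.  210.2   0. ]
A gripbot near side [486.3 199.8   0. ]
A tip side [602.  213.2   2. ]
A tip side [596.7 234.6   0. ]
A tip scene [597.8 214.2   2. ]
A tip scene [594.8 235.2  -0. ]
B tip side [427.3 198.2   2. ]
B tip side [448.3 220.2   2. ]
B tip scene [448.3 218.7   2. ]
B tip scene [425.4 197.2   2. ]
B grip bot side [340.6 322.5   0. ]
B grip top side [320.2 293.8  34. ]
B grip top side [352.1 265.6  34. ]
B grip top side [369.6 284.4  34. ]
```

Gauge A is about 116 mm long and B about 150 mm, so A is the target, with its grip at about (500, 203) and yaw about 13°. The mandoline's centre is at about (534, 11) with yaw about -2.4°, and the knob is at (437, -76.5).

```bash
cat >> h.py <<'E'
from scipy.spatial.transform import Rotation as Ro
def goal(x,y,z,yaw):  # mm, deg; tool x axis along yaw, pointing down
    s=env.observe();R=s["eef_rot"];c,n=np.cos(np.radians(yaw)),np.sin(np.radians(yaw))
    T=np.array([[c,n,0],[n,-c,0],[0,0,-1]])
    print(np.round(R.T@(np.array([x,y,z])/1000-s["tcp_pos"]),4),np.round(Ro.from_matrix(R.T@T).as_rotvec()/np.pi,4))
def st():
    s=env.observe();print(s["time_s"],np.round(s["tcp_pos"]*1000,2),"F",np.round(s["wrist_force"],2),"w",s["grip_width"]*93,s["grasp_force"],"yaw",np.degrees(np.arctan2(s["eef_rot"][1,0],s["eef_rot"][0,0])))
E
python3 - <<'E'
from h import *
goal(480,203,226,13)
print("mill",at("side",(170,290),0),at("scene",(162,240),0)," shaker",at("side",(180,327),0),"tumbl",at("side",(337,172),0),"glass",at("side",(271,372),0))
E
```

```text
[ 0.5208 -0.6557  0.0007] [-0.0003  0.      0.0668]
mill [0.70948961 0.26607485 0.        ] [7.04474412e-01 2.56373074e-01 1.11022302e-16]  shaker [0.65119143 0.35363571 0.        ] tumbl [ 0.42365526 -0.32671296  0.        ] glass [0.47504201 0.41739362 0.        ]
```

Call:
send_rows([
  [0.26,-0.328,0,0,0,0.033,-0.14],
  [0.26,-0.328,0,0,0,0.033,-0.14],
  [0.26,-0.328,0,0,0,0.033,-0.14],
  [0.26,-0.328,0,0,0,0.033,-0.14],
  [0.26,-0.328,0,0,0,0.033,-0.14],
  [0.26,-0.328,0,0,0,0.033,-0.14],
  [0.26,-0.328,0,0,0,0.033,-0.14],
  [0.521,-0.656,0,0,0,0.067,-0.14],
  [0.521,-0.656,0,0,0,0.067,-0.14],
  [0.521,-0.656,0,0,0,0.067,-0.14],
  [0.521,-0.656,0,0,0,0.067,-0.14],
  [0.521,-0.656,0,0,0,0.067,-0.14],
])

```text
time_s: 1.3
tcp_pos: [0.4246, -0.026, 0.2267]
eef_rot: [[0.975, 0.224, 0.001], [0.224, -0.975, -0.0], [0.001, 0.0, -1.0]]
wrist_force: [0.8, -0.3, -0.0]
grip_width: 0.425
grasp_force: 0.0
```

Run:
```python
from h import *
st();goal(480,203,226,13)
```

```text
1.3 [424.55 -25.96 226.7 ] F [ 0.79 -0.31 -0.03] w 39.56559005386097 0.0 yaw 12.95788326883374
[ 0.1054 -0.2107  0.0007] [ 0.0001 -0.0002 -0.0002]
```

Call:
send_rows([
  [0.105,-0.21,0,0,0,0,-0.14],
  [0.105,-0.21,0,0,0,0,-0.14],
  [0.105,-0.21,0,0,0,0,-0.14],
  [0.105,-0.21,0,0,0,0,-0.14],
  [0.105,-0.21,0,0,0,0,-0.14],
  [0.105,-0.21,0,0,0,0,-0.14],
  [0.105,-0.21,0,0,0,0,-0.14],
  [0.105,-0.21,0,0,0,0,-0.14],
])

```text
time_s: 2.1
tcp_pos: [0.4798, 0.1994, 0.2266]
eef_rot: [[0.975, 0.224, -0.0], [0.224, -0.975, -0.0], [-0.0, 0.0, -1.0]]
wrist_force: [0.1, -0.9, 0.5]
grip_width: 0.431
grasp_force: 0.0
```

Run:
```python
from h import *
import cv2,pickle
st();i=env.camera_info("wrist");im=env.camera("wrist");cv2.imwrite("pics/w1.png",im[:,:,::-1]);pickle.dump(i,open("w1.pkl","wb"));print(i)
```

```text
2.1 [479.8  199.44 226.57] F [ 0.08 -0.93  0.53] w 40.05522095069 0.0 yaw 12.935495009556737
{'mtx': array([[327.43422783,   0.        , 282.7849154 ],
       [  0.        , 327.43422783, 210.95286111],
       [  0.        ,   0.        ,   1.        ]]), 'extrinsics': array([[ 2.23176890e-01,  9.34401263e-01,  2.77644295e-01,
         5.56600998e-01],
       [-9.74777496e-01,  2.13653948e-01,  6.45044456e-02,
         2.17163951e-01],
       [ 9.53235495e-04, -2.85037313e-01,  9.58515948e-01,
         3.86328601e-01],
       [ 0.00000000e+00,  0.00000000e+00,  0.00000000e+00,
         1.00000000e+00]])}
```

View pics/w1.png

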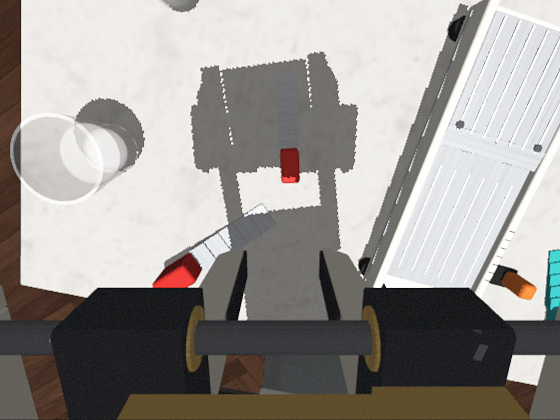

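The wrist view shows gauge A's grip at (290,165) and its tip near (287,68). The knife line is at about (490,145), and the knob at about (520,287). I'll enlarge two crops side by side.

Run:
```python
import cv2,numpy as np
a=cv2.imread("pics/w1.png")
l=cv2.resize(a[55:195,255:325],None,fx=4,fy=4,interpolation=cv2.INTER_CUBIC)
r=cv2.resize(a[90:305,370:545],None,fx=2.6,fy=2.6,interpolation=cv2.INTER_CUBIC)
o=np.zeros((560,l.shape[1]+r.shape[1],3),np.uint8);o[:560,:280]=l;o[:r.shape[0],280:]=r
cv2.imwrite("pics/w1c.png",o);print(o.shape)
```

```text
(560, 735, 3)
```

View pics/w1c.png

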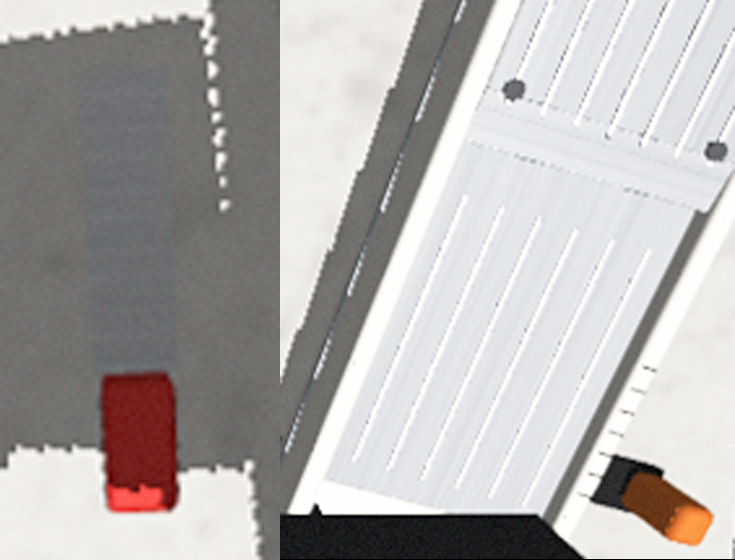

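Run:
```python
from h import *
import pickle
i=pickle.load(open("w1.pkl","rb"))
L=lambda u,v:(255+u/4,55+v/4)
Rr=lambda u,v:(370+(u-280)/2.6,90+v/2.6)
for k,p,z in [("back",L(107,510),.034),("back",L(165,508),.034),("tip",L(82,70),.002),("tip",L(166,66),.002),("step10",L(95,372),.01),("step10",L(174,370),.01),
 ("edge",Rr(470,142),.054),("edge",Rr(703,212),.054),("LRout",Rr(495,0),.056),("LRout",Rr(290,510),.056),("LRin",Rr(518,0),.056),("LRin",Rr(327,480),.056),("RRin",Rr(712,205),.056),("RRin",Rr(552,510),.056),("knob",Rr(691,525),.077),("runway front",Rr(330,480),.046)]:
    print(k,np.round(at("wrist",p,z,i)*1000,1))
```

```text
back [486.  201.8  34. ]
back [490.  186.5  34. ]
tip [596.7 234.1   2. ]
tip [602.7 212.1   2. ]
step10 [519.2 212.9  10. ]
step10 [524.7 191.2  10. ]
edge [563.4  54.1  54. ]
edge [558.3 -45.   54. ]
LRout [613.6  64.5  56. ]
LRout [397.4  74.8  56. ]
LRin [615.4  56.3  56. ]
LRin [414.8  63.7  56. ]
RRin [561.7 -45.7  56. ]
RRin [422.8 -36.2  56. ]
knob [437.5 -78.3  77. ]
runway front [410.8  57.7  46. ]
```

Run:
```python
from h import *
goal(505,198,13,15)
```

```text
[0.0242 0.0068 0.2137] [ 0.0001 -0.     -0.0116]
```

Call:
send_rows([
  [0.024,0.007,0.05,0,0,-0.0116,-0.14],
  [0.024,0.007,0.09,0,0,-0.0116,-0.14],
  [0.024,0.007,0.13,0,0,-0.0116,-0.14],
  [0.024,0.007,0.17,0,0,-0.0116,-0.14],
  [0.024,0.007,0.195,0,0,-0.0116,-0.14],
  [0.024,0.007,0.21,0,0,-0.0116,-0.14],
  [0.024,0.007,0.213,0,0,-0.0116,-0.14],
  [0.024,0.007,0.213,0,0,-0.0116,-0.14],
])

```text
time_s: 2.95
tcp_pos: [0.5054, 0.1985, 0.0145]
eef_rot: [[0.966, 0.259, 0.001], [0.259, -0.966, 0.0], [0.001, -0.0, -1.0]]
wrist_force: [-0.4, -0.5, 0.3]
grip_width: 0.429
grasp_force: 0.0
```

Call:
send_rows([
  [0,0,0,0,0,0,-1],
  [0,0,0,0,0,0,-1],
  [0,0,0,0,0,0,-1],
  [0,0,0,0,0,0,-1],
  [0,0,0,0,0,0,-1],
  [0,0,0,0,0,0,-1],
])

```text
time_s: 3.55
tcp_pos: [0.5053, 0.1989, 0.0146]
eef_rot: [[0.966, 0.26, 0.001], [0.26, -0.966, 0.0], [0.001, 0.0, -1.0]]
wrist_force: [-1.2, -0.5, 5.9]
grip_width: 0.212
grasp_force: 30.0
```

Run:
```python
from h import *
st()
```

```text
3.55 [505.34 198.91  14.57] F [-1.22 -0.45  5.93] w 19.685461526837145 29.988732933998108 yaw 15.06136491316834
```

Call:
send_rows([
  [0,0,-0.03,0,0,0,-1],
  [0,0,-0.065,0,0,0,-1],
  [0,0,-0.1,0,0,0,-1],
  [0,0,-0.1,0,0,0,-1],
])

```text
time_s: 3.95
tcp_pos: [0.5067, 0.1995, 0.1189]
eef_rot: [[0.966, 0.26, 0.007], [0.26, -0.966, 0.002], [0.007, -0.001, -1.0]]
wrist_force: [0.6, 0.8, -1.2]
grip_width: 0.216
grasp_force: 30.0
```

Run:
```python
from h import *
st();goal(450,11.4,75,-2.6)
```

```text
3.95 [506.7  199.46 118.87] F [ 0.65  0.84 -1.23] w 20.071481215572714 29.98733103275299 yaw 15.061281225990788
[-0.1039  0.1669  0.0431] [-0.0005 -0.0022  0.0981]
```

Call:
send_rows([
  [-0.03,0.045,0,0,0,0.04,-1],
  [-0.055,0.09,0,0,0,0.08,-1],
  [-0.08,0.13,0,0,0,0.098,-1],
  [-0.104,0.167,0,0,0,0.098,-1],
  [-0.104,0.167,0,0,0,0.098,-1],
  [-0.104,0.167,0.02,0,0,0.098,-1],
  [-0.104,0.167,0.035,0,0,0.098,-1],
  [-0.104,0.167,0.035,0,0,0.098,-1],
  [-0.104,0.167,0.035,0,0,0.098,-1],
])

```text
time_s: 4.85
tcp_pos: [0.4478, 0.011, 0.0784]
eef_rot: [[0.999, -0.044, -0.001], [-0.044, -0.999, 0.0], [-0.001, -0.0, -1.0]]
wrist_force: [0.6, -0.2, -0.6]
grip_width: 0.214
grasp_force: 30.0
```

Run:
```python
from h import *
import cv2,pickle
st();goal(450,11.4,65,-2.6);i=env.camera_info("wrist");im=env.camera("wrist");cv2.imwrite("pics/w2.png",im[:,:,::-1]);pickle.dump(i,open("w2.pkl","wb"))
```

```text
4.85 [447.77  10.98  78.41] F [ 0.61 -0.2  -0.62] w 19.925349519040726 29.987362325191498 yaw -2.533996006171549
[ 0.0022 -0.0005  0.0134] [-0.      0.0003  0.0004]
```

View pics/w2.png

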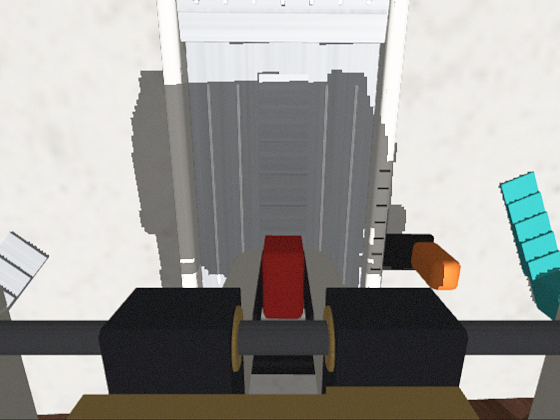

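The wrist view shows the gauge over the runway with its tip at about row 80. It is centred between the rails, the knife edge line is at row 42, and the knob is at (447,270).

Run:
```python
from h import *
import pickle
i=pickle.load(open("w2.pkl","rb"))
for k,p,z in [("edge L",(186,42),.054),("edge R",(384,42),.054),("edge L",(186,42),.050),("tipL",(259,82),.066),("tipR",(309,82),.066),("rail L",(178,42),.056),("rail R",(389,42),.056),("railL",(192,200),.056),("railR",(372,200),.056),("knob",(448,275),.077)]:
    print(k,np.round(at("wrist",p,z,i)*1000,1))
```

```text
edge L [563.6  54.8  54. ]
edge R [559.1 -45.7  54. ]
edge L [564.4  55.9  50. ]
tipL [541.9  18.2  66. ]
tipR [540.8  -6.3  66. ]
rail L [563.3  58.3  56. ]
rail R [558.6 -47.7  56. ]
railL [481.3  61.5  56. ]
railR [476.6 -41.8  56. ]
knob [438.2 -79.   77. ]
```

Call:
send_rows([
  [0,0,0.007,0,0,0,-1],
  [0,0,0.012,0,0,0,-1],
  [0,0,0.013,0,0,0,-1],
  [0,0,0.013,0,0,0,-1],
])

```text
time_s: 5.3
tcp_pos: [0.4478, 0.0105, 0.0654]
eef_rot: [[0.999, -0.045, -0.0], [-0.045, -0.999, -0.0], [-0.0, 0.0, -1.0]]
wrist_force: [0.6, 0.1, -0.5]
grip_width: 0.212
grasp_force: 30.0
```

Call:
send_rows([
  [0,0,0.001,0,0,0,-1],
  [0,0,0.002,0,0,0,-1],
  [0,0,0.002,0,0,0,-1],
])

```text
time_s: 5.6
tcp_pos: [0.4478, 0.0105, 0.0636]
eef_rot: [[0.999, -0.045, -0.0], [-0.045, -0.999, 0.0], [-0.0, -0.0, -1.0]]
wrist_force: [0.3, -0.4, -0.6]
grip_width: 0.209
grasp_force: 30.0
```

Call:
send_rows([
  [0,0,0.001,0,0,0,-1],
  [0,0,0.002,0,0,0,-1],
  [0,0,0.002,0,0,0,-1],
])

```text
time_s: 5.9
tcp_pos: [0.448, 0.0105, 0.0622]
eef_rot: [[0.999, -0.045, 0.0], [-0.045, -0.999, -0.0], [0.0, 0.0, -1.0]]
wrist_force: [-4.7, 0.2, 7.6]
grip_width: 0.214
grasp_force: 30.0
```

Call:
send_rows([
  [0,0,0.001,0,0,0,-1],
  [0,0,0.002,0,0,0,-1],
  [0,0,0.002,0,0,0,-1],
])

```text
time_s: 6.2
tcp_pos: [0.448, 0.0105, 0.0605]
eef_rot: [[0.999, -0.045, 0.0], [-0.045, -0.999, -0.0], [0.0, 0.0, -1.0]]
wrist_force: [-7.3, 0.7, 11.2]
grip_width: 0.215
grasp_force: 30.0
```

Call:
send_rows([
  [0,0,0,0,0,0,-0.4],
  [0,0,0,0,0,0,-0.4],
  [0,0,0,0,0,0,-0.4],
  [0,0,0,0,0,0,-0.4],
  [0,0,0,0,0,0,-1],
  [0,0,0,0,0,0,-1],
  [0,0,0,0,0,0,-1],
  [0,0,0,0,0,0,-1],
])

```text
time_s: 7.0
tcp_pos: [0.4478, 0.0105, 0.0596]
eef_rot: [[0.999, -0.045, 0.0], [-0.045, -0.999, -0.0], [0.0, 0.0, -1.0]]
wrist_force: [0.0, -0.6, 0.1]
grip_width: 0.209
grasp_force: 30.0
```

Run:
```python
from h import *
st()
```

```text
7.0 [447.84  10.48  59.62] F [ 0.01 -0.57  0.14] w 19.403964054551157 29.997048676013947 yaw -2.585149825656856
```

Call:
send_rows([
  [0.004,0,0,0,0,0,-1],
  [0.008,0,0,0,0,0,-1],
  [0.01,0,0,0,0,0,-1],
  [0.011,0,0,0,0,0,-1],
  [0.012,0,0,0,0,0,-1],
  [0.012,0,0,0,0,0,-1],
])

```text
time_s: 7.6
tcp_pos: [0.4599, 0.0099, 0.0596]
eef_rot: [[0.999, -0.045, -0.0], [-0.045, -0.999, -0.0], [-0.0, 0.0, -1.0]]
wrist_force: [0.7, 0.5, -0.3]
grip_width: 0.215
grasp_force: 30.0
```

Call:
send_rows([
  [0.0005,0,0,0,0,0,-1],
  [0.001,0,0,0,0,0,-1],
  [0.0015,0,0,0,0,0,-1],
])

```text
time_s: 7.9
tcp_pos: [0.4614, 0.0099, 0.0597]
eef_rot: [[0.999, -0.045, 0.0], [-0.045, -0.999, 0.0], [0.0, -0.0, -1.0]]
wrist_force: [-0.0, 1.3, -0.4]
grip_width: 0.211
grasp_force: 30.0
```

Call:
send_rows([
  [0.0005,0,0,0,0,0,-1],
  [0.001,0,0,0,0,0,-1],
])

```text
time_s: 8.1
tcp_pos: [0.4624, 0.0098, 0.0597]
eef_rot: [[0.999, -0.045, 0.0], [-0.045, -0.999, 0.0], [0.0, -0.0, -1.0]]
wrist_force: [-0.5, 0.4, -0.3]
grip_width: 0.21
grasp_force: 30.0
```

Call:
send_rows([
  [0.0005,0,0,0,0,0,-1],
  [0.001,0,0,0,0,0,-1],
])

```text
time_s: 8.3
tcp_pos: [0.4634, 0.0098, 0.0596]
eef_rot: [[0.999, -0.045, -0.0], [-0.045, -0.999, -0.0], [-0.0, 0.0, -1.0]]
wrist_force: [0.1, -0.2, -0.2]
grip_width: 0.219
grasp_force: 30.0
```

Call:
send_rows([
  [0.0005,0,0,0,0,0,-1],
  [0.001,0,0,0,0,0,-1],
])

```text
time_s: 8.5
tcp_pos: [0.4644, 0.0098, 0.0597]
eef_rot: [[0.999, -0.045, 0.0], [-0.045, -0.999, 0.0], [0.0, -0.0, -1.0]]
wrist_force: [0.6, -0.6, -0.4]
grip_width: 0.211
grasp_force: 30.0
```

Call:
send_rows([
  [0.0005,0,0,0,0,0,-1],
  [0.001,0,0,0,0,0,-1],
])

```text
time_s: 8.7
tcp_pos: [0.4654, 0.0097, 0.0597]
eef_rot: [[0.999, -0.045, 0.0], [-0.045, -0.999, -0.0], [0.0, 0.0, -1.0]]
wrist_force: [-0.2, -0.0, -1.4]
grip_width: 0.213
grasp_force: 30.0
```

Call:
send_rows([
  [0.0005,0,0,0,0,0,-1],
  [0.001,0,0,0,0,0,-1],
])

```text
time_s: 8.9
tcp_pos: [0.4664, 0.0096, 0.0597]
eef_rot: [[0.999, -0.045, 0.0], [-0.045, -0.999, 0.0], [0.0, -0.0, -1.0]]
wrist_force: [-0.3, -0.4, -0.9]
grip_width: 0.219
grasp_force: 30.0
```

Call:
send_rows([
  [0.0005,0,0,0,0,0,-1],
  [0.001,0,0,0,0,0,-1],
])

```text
time_s: 9.1
tcp_pos: [0.4674, 0.0096, 0.0596]
eef_rot: [[0.999, -0.045, -0.0], [-0.045, -0.999, -0.0], [-0.0, 0.0, -1.0]]
wrist_force: [-0.5, -0.7, -0.7]
grip_width: 0.216
grasp_force: 30.0
```

Call:
send_rows([
  [0.0005,0,0,0,0,0,-1],
  [0.001,0,0,0,0,0,-1],
])

```text
time_s: 9.3
tcp_pos: [0.4684, 0.0096, 0.0597]
eef_rot: [[0.999, -0.045, -0.0], [-0.045, -0.999, 0.0], [-0.0, -0.0, -1.0]]
wrist_force: [0.4, -0.0, -2.3]
grip_width: 0.211
grasp_force: 30.0
```

Call:
send_rows([
  [0.0005,0,0,0,0,0,-1],
  [0.001,0,0,0,0,0,-1],
])

```text
time_s: 9.5
tcp_pos: [0.4694, 0.0095, 0.0596]
eef_rot: [[0.999, -0.045, 0.0], [-0.045, -0.999, 0.0], [0.0, -0.0, -1.0]]
wrist_force: [0.3, -0.7, -0.9]
grip_width: 0.209
grasp_force: 30.0
```

Run:
```python
from h import *
import cv2,pickle
for k in range(3):
    st();im=env.camera("wrist")
print(env.observe()["torque"])
cv2.imwrite("pics/w3.png",cv2.resize(im[15:115,200:370],None,fx=4,fy=4,interpolation=cv2.INTER_CUBIC)[:,:,::-1])
```

```text
9.5 [469.38   9.53  59.65] F [ 0.31 -0.69 -0.89] w 19.427402797450206 29.997140765190125 yaw -2.5841715754122063
9.55 [469.44   9.51  59.67] F [ 0.43 -0.37 -0.74] w 19.90889928785695 29.996916353702545 yaw -2.5867323642154454
9.6 [469.35   9.52  59.63] F [-0.07 -0.63 -0.55] w 19.985701464770592 29.996861815452576 yaw -2.5815527279063075
[0.03530361 0.00451101 0.04474565]
```

View pics/w3.png

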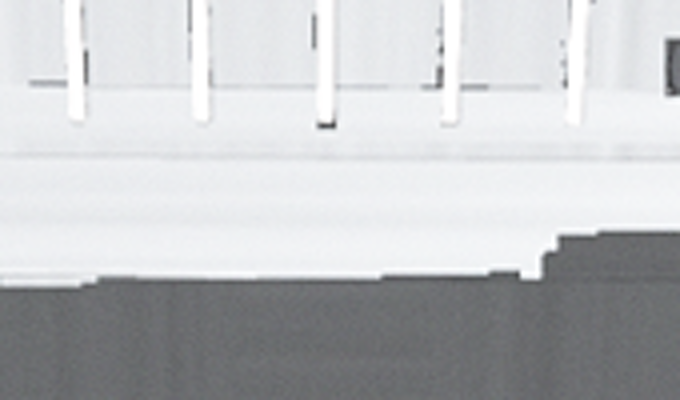

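The crop shows the knife edge at about image row 84. The gauge tip isn't distinct in the shadow, so I'll check the step positions numerically.

Run:
```python
from h import *
import cv2
i=env.camera_info("wrist");im=env.camera("wrist").astype(float).mean(2)
for v in (70,80,86,90,95,100,110,130,160): print(v,np.round(im[v,236:330:4]).astype(int))
p=im[60:230,275:295].mean(1);print(np.round(p,0).astype(int).tolist())
K,E=i["mtx"],i["extrinsics"]
def proj(P):
    c=np.linalg.inv(E)@np.array([*P,1]);return K[0,0]*c[0]/-c[2]+K[0,2],K[1,1]*-c[1]/-c[2]+K[1,2]
for x,t in((18,34),(34,10),(50,8),(66,6),(82,4),(98,2)):
    print(x,np.round(proj((.4694+x/1000*.999,.0095-x/1000*.045,.0475+t/1000)),1))
for z in(.05,.054):print([np.round(at("wrist",p,z,i)*1000,1) for p in((200,85),(370,85))])
```

```text
70 [233 234 234 235 235 235 235 236 237 236 235 236 235 236 235 237 237 237
 240 238 238 239 238 239]
80 [239 239 238 239 239 240 238 239 239 240 240 241 241 241 242 241 242 242
 244 243 242 243 243 244]
86 [107 107 105 106 112 109 119 115 116 113 116 112 113 114 115 113 118 117
 113 116 111 109 113 108]
90 [110 113 109 109 110 113 110 111 113 112 112 112 112 111 112 110 109 110
 110 112 110 108 111 108]
95 [106 111 107 109 112 109 116 112 112 112 113 112 111 114 107 113 114 114
 113 113 113 112 115 110]
100 [108 110 108 108 112 109 107 108 105 109 108 110 109 109 108 109 105 109
 110 111 110 111 110 106]
110 [107 112 108 111 112 111 110 112 109 109 112 112 108 110 107 110 107 110
 113 111 112 107 114 111]
130 [104 108 107 114 110 110 108 110 110 108 108 108 108 109 111 108 110 109
 112 113 110 110 116 145]
160 [117 106 104 107 106 108 105 106 105 105 103 106 106 104 104 107 105 110
 107 110 106 111 110 120]
[239, 238, 239, 240, 241, 241, 240, 238, 238, 236, 236, 238, 240, 242, 242, 243, 244, 243, 243, 242, 241, 241, 244, 241, 179, 104, 113, 114, 114, 113, 111, 110, 110, 111, 111, 11
[... 192 characters left out ...]
 106, 106, 106, 107, 108, 110, 110, 106, 104, 108, 107, 105, 105, 108, 107, 107, 106, 106, 108, 108, 109, 108, 108, 106, 105, 106, 105, 106, 106, 106, 105, 104, 104, 103, 104, 104, 106, 108, 108, 107, 97, 99, 106, 105, 105, 104, 106, 106, 104, 105, 105, 107, 108, 107, 107, 104, 104, 104, 104, 105, 106, 105, 103, 103, 104, 102, 103, 104, 107, 108, 108, 97, 96, 103, 105, 103, 104, 106, 105, 104, 105, 106, 106, 107, 107, 106, 104, 104, 103, 104, 105, 105, 104, 103, 102, 103]
18 [282.4 252.5]
34 [282.4 204.7]
50 [282.4 173.1]
66 [282.3 140.5]
82 [282.3 106.8]
98 [282.3  71.9]
[array([563.2,  45.2,  50. ]), array([559.4, -37.1,  50. ])]
[array([562.8,  44.2,  54. ]), array([559.2, -36.1,  54. ])]
```

The visible step lines at rows 141, 174 and 205 match the model, so the tip is already about 6 mm under the knife and the gap is over 2 mm. The 4 mm step should meet the edge at TCP x ≈ 479.

Call:
send_rows([
  [0.002,0,0,0,0,0,-1],
  [0.004,0,0,0,0,0,-1],
  [0.006,0,0,0,0,0,-1],
  [0.007,0,0,0,0,0,-1],
  [0.0075,0,0,0,0,0,-1],
  [0.008,0,0,0,0,0,-1],
])

```text
time_s: 10.3
tcp_pos: [0.4774, 0.0092, 0.0596]
eef_rot: [[0.999, -0.045, -0.0], [-0.045, -0.999, 0.0], [-0.0, -0.0, -1.0]]
wrist_force: [-0.2, 0.3, -1.0]
grip_width: 0.213
grasp_force: 30.0
```

Call:
send_rows([
  [0.0005,0,0,0,0,0,-1],
  [0.001,0,0,0,0,0,-1],
])

```text
time_s: 10.5
tcp_pos: [0.4783, 0.0091, 0.0596]
eef_rot: [[0.999, -0.045, -0.0], [-0.045, -0.999, -0.0], [-0.0, 0.0, -1.0]]
wrist_force: [-0.6, 0.4, -0.8]
grip_width: 0.216
grasp_force: 30.0
```

Call:
send_rows([
  [0.0005,0,0,0,0,0,-1],
  [0.001,0,0,0,0,0,-1],
])

```text
time_s: 10.7
tcp_pos: [0.4793, 0.0091, 0.0597]
eef_rot: [[0.999, -0.045, 0.0], [-0.045, -0.999, 0.0], [0.0, -0.0, -1.0]]
wrist_force: [1.2, -0.3, -0.9]
grip_width: 0.211
grasp_force: 30.0
```

Call:
send_rows([
  [0.0005,0,0,0,0,0,-1],
  [0.001,0,0,0,0,0,-1],
])

```text
time_s: 10.9
tcp_pos: [0.4804, 0.009, 0.0597]
eef_rot: [[0.999, -0.045, 0.0], [-0.045, -0.999, -0.0], [0.0, 0.0, -1.0]]
wrist_force: [-0.2, -0.3, -0.3]
grip_width: 0.215
grasp_force: 30.0
```

Call:
send_rows([
  [0.0005,0,0,0,0,0,-1],
  [0.001,0,0,0,0,0,-1],
])

```text
time_s: 11.1
tcp_pos: [0.4809, 0.009, 0.0596]
eef_rot: [[0.999, -0.045, -0.001], [-0.045, -0.999, 0.0], [-0.001, -0.0, -1.0]]
wrist_force: [-8.1, 0.7, 3.1]
grip_width: 0.215
grasp_force: 30.0
```

The 4 mm step meets the edge at about TCP x 480.6, so the gap is 2–4 mm, and the touchdown height suggests about 2.4. I'll back off, release, and go to the slider.

Call:
send_rows([
  [-0.0015,0,0,0,0,0,-1],
  [-0.0015,0,0,0,0,0,-0.31],
  [-0.0015,0,0,0,0,0,-0.31],
  [-0.0015,0,0,0,0,0,-0.31],
  [-0.0015,0,-0.02,0,0,0,-0.31],
  [-0.0015,0,-0.06,0,0,0,-0.31],
  [-0.0015,0,-0.06,0,0,0,-0.31],
])

```text
time_s: 11.8
tcp_pos: [0.4817, 0.009, 0.1245]
eef_rot: [[0.999, -0.045, 0.006], [-0.045, -0.999, -0.0], [0.006, -0.0, -1.0]]
wrist_force: [0.4, -0.2, 0.5]
grip_width: 0.347
grasp_force: 0.0
```

Run:
```python
from h import *
st();goal(438,-78.5,67,-2.6)
```

```text
11.8 [481.74   8.99 124.54] F [ 0.38 -0.22  0.51] w 32.26439230864343 0.0 yaw -2.58312131910593
[-0.0401  0.0894  0.0573] [-0.     -0.0021  0.0001]
```

Call:
send_rows([
  [-0.018,0.045,0,0,0,0,-0.31],
  [-0.038,0.0893,0,0,0,0,-0.31],
  [-0.038,0.0893,0,0,0,0,-0.31],
  [-0.038,0.0893,0.02,0,0,0,-0.31],
  [-0.038,0.0893,0.04,0,0,0,-0.31],
  [-0.038,0.0893,0.0525,0,0,0,-0.31],
  [-0.038,0.0893,0.0525,0,0,0,-0.31],
])

```text
time_s: 12.5
tcp_pos: [0.4371, -0.078, 0.0654]
eef_rot: [[0.999, -0.045, -0.003], [-0.045, -0.999, 0.001], [-0.003, -0.001, -1.0]]
wrist_force: [-0.7, 0.0, -0.2]
grip_width: 0.344
grasp_force: 0.0
```

Call:
send_rows([
  [0,0,0,0,0,0,-1],
  [0,0,0,0,0,0,-1],
  [0,0,0,0,0,0,-1],
  [0,0,0,0,0,0,-1],
])

```text
time_s: 12.9
tcp_pos: [0.4384, -0.0778, 0.0681]
eef_rot: [[0.999, -0.045, 0.002], [-0.045, -0.999, 0.001], [0.001, -0.001, -1.0]]
wrist_force: [0.5, 6.4, 3.2]
grip_width: 0.166
grasp_force: 30.0
```

Run:
```python
from h import *
import cv2
st();im=env.camera("wrist");cv2.imwrite("pics/w4.png",im[:,:,::-1])
```

```text
12.9 [438.4  -77.81  68.14] F [0.49 6.44 3.15] w 15.479594911296326 30.000896751880646 yaw -2.572638751744618
```

View pics/w4.png

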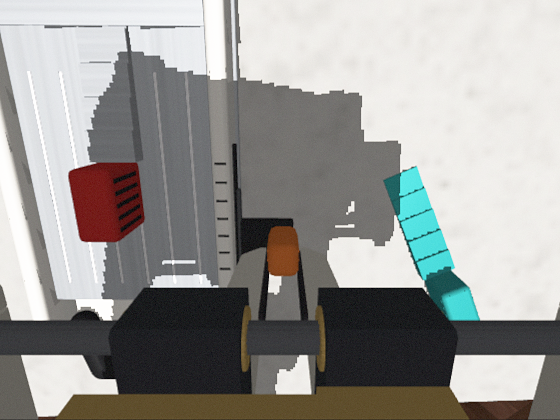

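The knob is pinched (15.5 mm, 30 N) and the gauge lies on the runway at (105,200). Next I move the slider +32.5 mm.

Call:
send_rows([
  [0.004,0,0,0,0,0,-1],
  [0.009,0,0,0,0,0,-1],
  [0.014,0,0,0,0,0,-1],
  [0.019,0,0,0,0,0,-1],
  [0.024,0,0,0,0,0,-1],
  [0.028,0,0,0,0,0,-1],
  [0.031,0,0,0,0,0,-1],
  [0.0325,0,0,0,0,0,-1],
  [0.0325,0,0,0,0,0,-1],
  [0.0325,0,0,0,0,0,-1],
])

```text
time_s: 13.95
tcp_pos: [0.4709, -0.0794, 0.0681]
eef_rot: [[0.999, -0.045, 0.002], [-0.045, -0.999, 0.001], [0.002, -0.001, -1.0]]
wrist_force: [1.7, 4.8, 2.6]
grip_width: 0.167
grasp_force: 30.0
```

Run:
```python
from h import *
st()
```

```text
13.95 [470.93 -79.42  68.1 ] F [1.71 4.75 2.6 ] w 15.534525044551465 29.9998140335083 yaw -2.571944693069664
```

Call:
send_rows([
  [0,0,0,0,0,0,-0.31],
  [0,0,0,0,0,0,-0.31],
  [0,0,0,0,0,0,-0.31],
  [0,0,-0.025,0,0,0,-0.31],
  [0,0,-0.05,0,0,0,-0.31],
  [0.0025,-0.045,-0.05,0,0,0,-0.31],
  [0.0051,-0.0887,-0.05,0,0,0,-0.31],
  [0.0051,-0.0887,-0.05,0,0,0,-0.31],
  [0.0051,-0.0887,-0.05,0,0,0,-0.31],
])

```text
time_s: 14.85
tcp_pos: [0.4794, 0.009, 0.1171]
eef_rot: [[0.999, -0.043, -0.0], [-0.043, -0.999, -0.0], [-0.0, 0.0, -1.0]]
wrist_force: [-0.2, -0.2, -1.1]
grip_width: 0.35
grasp_force: 0.0
```

Run:
```python
from h import *
import cv2
st();goal(480,9,53.5,-2.6);im=env.camera("wrist");cv2.imwrite("pics/w5.png",im[:,:,::-1])
```

```text
14.85 [479.37   9.02 117.14] F [-0.23 -0.22 -1.08] w 32.53446983666403 0.0 yaw -2.470341613459504
[ 0.0006 -0.      0.0636] [0.0001 0.     0.0007]
```

View pics/w5.png

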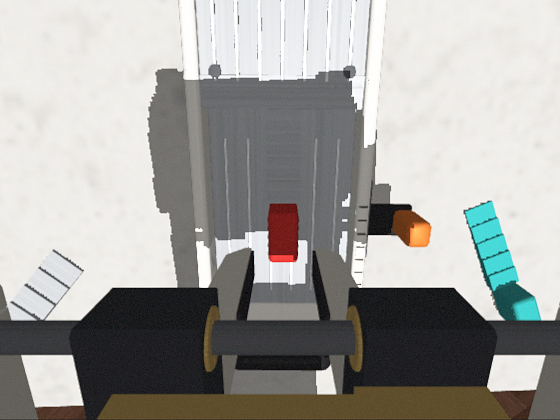

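The gauge is still straight and flat between the open fingers, with its grip at (283,232). The knob has moved to (412,228). I'll lower and regrip.

Call:
send_rows([
  [0.0005,0,0.025,0,0,0.0007,-0.31],
  [0.0005,0,0.05,0,0,0.0007,-0.31],
  [0.0005,0,0.0625,0,0,0.0007,-0.31],
  [0.0005,0,0.0625,0,0,0.0007,-0.31],
  [0.0005,0,0.0625,0,0,0.0007,-0.31],
  [0.0005,0,0.0625,0,0,0.0007,-1],
  [0.0005,0,0.0625,0,0,0.0007,-1],
  [0.0005,0,0.0625,0,0,0.0007,-1],
  [0.0005,0,0.0625,0,0,0.0007,-1],
])

```text
time_s: 15.8
tcp_pos: [0.4804, 0.0084, 0.0556]
eef_rot: [[0.999, -0.047, 0.001], [-0.047, -0.999, -0.0], [0.001, 0.0, -1.0]]
wrist_force: [-1.1, -1.0, 6.5]
grip_width: 0.214
grasp_force: 30.0
```

Call:
send_rows([
  [0.0005,0,0,0,0,0,-1],
  [0.001,0,0,0,0,0,-1],
  [0.0015,0,0,0,0,0,-1],
])

```text
time_s: 16.1
tcp_pos: [0.4813, 0.0084, 0.0555]
eef_rot: [[0.999, -0.047, -0.0], [-0.047, -0.999, -0.0], [-0.0, 0.0, -1.0]]
wrist_force: [-8.6, 1.0, 10.2]
grip_width: 0.214
grasp_force: 30.0
```

Force is building unexpectedly, so I back off, release, and check the runway height.

Call:
send_rows([
  [-0.0015,0,0,0,0,0,-1],
  [-0.002,0,0,0,0,0,-0.31],
  [-0.002,0,0,0,0,0,-0.31],
  [-0.002,0,0,0,0,0,-0.31],
  [-0.002,0,0,0,0,0,-0.31],
])

```text
time_s: 16.6
tcp_pos: [0.4793, 0.0085, 0.0545]
eef_rot: [[0.999, -0.047, -0.0], [-0.047, -0.999, 0.0], [-0.0, -0.0, -1.0]]
wrist_force: [0.4, -0.3, 0.1]
grip_width: 0.346
grasp_force: 0.0
```

Run:
```python
from h import *
import cv2
st();i=env.camera_info("wrist");im=env.camera("wrist");cv2.imwrite("pics/w6.png",im[:,:,::-1])
# analyse w5 : red region geometry, knob position at (479.4,9,117.1): camera offset from tcp is rigid
a=cv2.imread("pics/w5.png").astype(int);red=(a[:,:,2]>70)&(a[:,:,1]<40)&(a[:,:,0]<40)
for v in range(200,268,6):
    u=np.where(red[v,240:330])[0]+240;print(v,(u.min(),u.max(),u.max()-u.min()+1) if len(u) else None)
E5=np.array(i["extrinsics"]);s=env.observe();d=np.array([.47937,.00902,.11714])-s["tcp_pos"];E5[:3,3]+=d
j={"mtx":i["mtx"],"extrinsics":E5}
print("knob",np.round(at("wrist",(413,240),.077,j)*1000,1))
K=i["mtx"]
def proj(P):
    c=np.linalg.inv(E5)@np.array([*P,1]);return np.round((K[0,0]*c[0]/-c[2]+K[0,2],K[1,1]*-c[1]/-c[2]+K[1,2]),1)
for zb in(.0415,.048):
    print(zb,[proj((.480+x/1000,.009-x*.045/1000+y/1000,zb+t/1000)).tolist() for x,y,t in((-18,10,34),(-18,-10,34),(18,10,34),(18,-10,34),(34,0,10),(50,0,8),(66,0,6),(82,0,4))])
p=a[70:215,275:295].mean((1,2));print(np.round(p).astype(int).tolist())
```

```text
16.6 [479.3    8.47  54.51] F [ 0.42 -0.28  0.13] w 32.2099769731005 0.0 yaw -2.710294036479669
200 None
206 (np.int64(270), np.int64(296), np.int64(27))
212 (np.int64(269), np.int64(296), np.int64(28))
218 (np.int64(268), np.int64(297), np.int64(30))
224 (np.int64(269), np.int64(297), np.int64(29))
230 (np.int64(269), np.int64(297), np.int64(29))
236 (np.int64(269), np.int64(297), np.int64(29))
242 (np.int64(269), np.int64(296), np.int64(28))
248 (np.int64(269), np.int64(296), np.int64(28))
254 (np.int64(269), np.int64(296), np.int64(28))
260 (np.int64(295), np.int64(295), np.int64(1))
266 None
knob [474.8 -76.3  77. ]
0.0415 [[267.7, 263.3], [297.4, 262.0], [266.8, 212.1], [297.9, 210.7], [282.3, 179.6], [282.2, 156.2], [282.2, 132.2], [282.1, 107.6]]
0.048 [[267.3, 267.7], [297.8, 266.4], [266.3, 215.1], [298.4, 213.7], [282.3, 181.5], [282.2, 157.4], [282.1, 132.7], [282.1, 107.4]]
[238, 238, 238, 238, 238, 244, 246, 246, 250, 210, 103, 108, 105, 104, 108, 110, 111, 105, 103, 107, 106, 105, 105, 106, 107, 107, 106, 104, 103, 104, 107, 108, 109, 109, 109, 108, 107, 110, 107, 107, 110, 110, 109, 109, 110, 109, 110, 112, 112, 112, 110, 108, 108, 109, 109, 109, 109, 106, 108, 107, 108, 111, 112, 108, 107, 107, 108, 107, 108, 109, 108, 109, 110, 111, 108, 106, 106, 107, 107, 108, 106, 106, 105, 105, 108, 109, 110, 104, 104, 107, 106, 106, 107, 106, 106, 108, 109, 109, 106, 105, 105, 106, 107, 105, 105, 105, 104, 105, 109, 109, 100, 101, 106, 105, 105, 107, 105, 106, 107, 109, 107, 104, 104, 105, 106, 104, 105, 104, 104, 105, 106, 109, 110, 85, 43, 46, 47, 46, 47, 48, 48, 47, 48, 52, 55]
```

The gauge and runway did lower: the step rows and the back edge fit 41.5 mm. The force came from closing the fingers while the arm was still settling downwards. I'll regrip with the arm settled.

Call:
send_rows([
  [0,0,0,0,0,0,-0.31],
  [0,0,0,0,0,0,-1],
  [0,0,0,0,0,0,-1],
  [0,0,0,0,0,0,-1],
  [0,0,0,0,0,0,-1],
  [0,0,0,0,0,0,-1],
])

```text
time_s: 17.25
tcp_pos: [0.4794, 0.0085, 0.0546]
eef_rot: [[0.999, -0.047, -0.0], [-0.047, -0.999, 0.0], [-0.0, -0.0, -1.0]]
wrist_force: [0.3, 0.6, 0.0]
grip_width: 0.216
grasp_force: 30.0
```

Call:
send_rows([
  [0.0005,0,0,0,0,0,-1],
  [0.001,0,0,0,0,0,-1],
])

```text
time_s: 17.45
tcp_pos: [0.4804, 0.0084, 0.0547]
eef_rot: [[0.999, -0.047, -0.0], [-0.047, -0.999, -0.0], [-0.0, 0.0, -1.0]]
wrist_force: [-1.2, 0.2, -0.1]
grip_width: 0.212
grasp_force: 30.0
```

Call:
send_rows([
  [0.0005,0,0,0,0,0,-1],
  [0.001,0,0,0,0,0,-1],
])

```text
time_s: 17.65
tcp_pos: [0.4814, 0.0084, 0.0546]
eef_rot: [[0.999, -0.047, -0.0], [-0.047, -0.999, 0.0], [-0.0, -0.0, -1.0]]
wrist_force: [-1.1, -0.2, 1.0]
grip_width: 0.213
grasp_force: 30.0
```

Call:
send_rows([
  [0.0005,0,0,0,0,0,-1],
  [0.001,0,0,0,0,0,-1],
])

```text
time_s: 17.85
tcp_pos: [0.4824, 0.0083, 0.0546]
eef_rot: [[0.999, -0.047, -0.0], [-0.047, -0.999, 0.0], [-0.0, -0.0, -1.0]]
wrist_force: [0.3, -0.8, -0.2]
grip_width: 0.218
grasp_force: 30.0
```

Call:
send_rows([
  [0.002,0,0,0,0,0,-1],
  [0.004,0,0,0,0,0,-1],
  [0.006,0,0,0,0,0,-1],
  [0.008,0,0,0,0,0,-1],
  [0.01,0,0,0,0,0,-1],
  [0.011,0,0,0,0,0,-1],
  [0.012,0,0,0,0,0,-1],
  [0.0125,0,0,0,0,0,-1],
])

```text
time_s: 18.65
tcp_pos: [0.495, 0.0077, 0.0547]
eef_rot: [[0.999, -0.047, 0.0], [-0.047, -0.999, 0.0], [0.0, -0.0, -1.0]]
wrist_force: [-1.0, 0.9, 1.2]
grip_width: 0.213
grasp_force: 30.0
```

Call:
send_rows([
  [0.0005,0,0,0,0,0,-1],
  [0.001,0,0,0,0,0,-1],
])

```text
time_s: 18.85
tcp_pos: [0.4959, 0.0077, 0.0546]
eef_rot: [[0.999, -0.047, -0.0], [-0.047, -0.999, 0.0], [-0.0, -0.0, -1.0]]
wrist_force: [-1.1, 0.4, -0.8]
grip_width: 0.215
grasp_force: 30.0
```

Call:
send_rows([
  [0.0005,0,0,0,0,0,-1],
  [0.001,0,0,0,0,0,-1],
])

```text
time_s: 19.05
tcp_pos: [0.4969, 0.0076, 0.0547]
eef_rot: [[0.999, -0.047, 0.0], [-0.047, -0.999, 0.0], [0.0, -0.0, -1.0]]
wrist_force: [0.6, -1.4, -0.2]
grip_width: 0.214
grasp_force: 30.0
```

Call:
send_rows([
  [0.0005,0,0,0,0,0,-1],
  [0.001,0,0,0,0,0,-1],
])

```text
time_s: 19.25
tcp_pos: [0.4979, 0.0076, 0.0546]
eef_rot: [[0.999, -0.047, -0.0], [-0.047, -0.999, -0.0], [-0.0, 0.0, -1.0]]
wrist_force: [-0.2, -0.6, -0.2]
grip_width: 0.212
grasp_force: 30.0
```

Clear of the 6 mm step. Next is the 8 mm step, at about TCP x 512.6.

Call:
send_rows([
  [0.002,0,0,0,0,0,-1],
  [0.004,0,0,0,0,0,-1],
  [0.006,0,0,0,0,0,-1],
  [0.008,0,0,0,0,0,-1],
  [0.01,0,0,0,0,0,-1],
  [0.011,0,0,0,0,0,-1],
  [0.012,0,0,0,0,0,-1],
  [0.0125,0,0,0,0,0,-1],
])

```text
time_s: 20.05
tcp_pos: [0.5104, 0.007, 0.0546]
eef_rot: [[0.999, -0.047, -0.0], [-0.047, -0.999, 0.0], [-0.0, -0.0, -1.0]]
wrist_force: [-0.3, -0.4, 0.8]
grip_width: 0.216
grasp_force: 30.0
```

Call:
send_rows([
  [0.0005,0,0,0,0,0,-1],
  [0.001,0,0,0,0,0,-1],
])

```text
time_s: 20.25
tcp_pos: [0.5114, 0.007, 0.0547]
eef_rot: [[0.999, -0.047, 0.0], [-0.047, -0.999, 0.0], [-0.0, -0.0, -1.0]]
wrist_force: [0.6, 0.2, -0.3]
grip_width: 0.211
grasp_force: 30.0
```

Call:
send_rows([
  [0.0005,0,0,0,0,0,-1],
  [0.001,0,0,0,0,0,-1],
])

```text
time_s: 20.45
tcp_pos: [0.5124, 0.0069, 0.0547]
eef_rot: [[0.999, -0.047, 0.0], [-0.047, -0.999, 0.0], [0.0, -0.0, -1.0]]
wrist_force: [-1.0, -0.5, -0.4]
grip_width: 0.213
grasp_force: 30.0
```

Call:
send_rows([
  [0.0005,0,0,0,0,0,-1],
  [0.001,0,0,0,0,0,-1],
])

```text
time_s: 20.65
tcp_pos: [0.5134, 0.0068, 0.0547]
eef_rot: [[0.999, -0.047, 0.0], [-0.047, -0.999, -0.0], [0.0, 0.0, -1.0]]
wrist_force: [-0.2, 0.5, 0.7]
grip_width: 0.215
grasp_force: 30.0
```

Call:
send_rows([
  [0.0005,0,0,0,0,0,-1],
  [0.001,0,0,0,0,0,-1],
])

```text
time_s: 20.85
tcp_pos: [0.5144, 0.0068, 0.0547]
eef_rot: [[0.999, -0.047, 0.0], [-0.047, -0.999, 0.0], [0.0, -0.0, -1.0]]
wrist_force: [-0.5, 0.7, 0.0]
grip_width: 0.213
grasp_force: 30.0
```

The 8 mm step has gone under. The 10 mm step should stop at about 528.6.

Call:
send_rows([
  [0.002,0,0,0,0,0,-1],
  [0.004,0,0,0,0,0,-1],
  [0.006,0,0,0,0,0,-1],
  [0.008,0,0,0,0,0,-1],
  [0.01,0,0,0,0,0,-1],
  [0.011,0,0,0,0,0,-1],
  [0.0115,0,0,0,0,0,-1],
  [0.012,0,0,0,0,0,-1],
])

```text
time_s: 21.65
tcp_pos: [0.5263, 0.0062, 0.0546]
eef_rot: [[0.999, -0.047, -0.0], [-0.047, -0.999, 0.0], [-0.0, -0.0, -1.0]]
wrist_force: [-0.8, -0.6, 1.1]
grip_width: 0.211
grasp_force: 30.0
```

Call:
send_rows([
  [0.0005,0,0,0,0,0,-1],
  [0.001,0,0,0,0,0,-1],
])

```text
time_s: 21.85
tcp_pos: [0.5274, 0.0062, 0.0547]
eef_rot: [[0.999, -0.047, 0.0], [-0.047, -0.999, 0.0], [0.0, -0.0, -1.0]]
wrist_force: [-1.4, 0.8, 0.1]
grip_width: 0.216
grasp_force: 30.0
```

Call:
send_rows([
  [0.0003,0,0,0,0,0,-1],
  [0.0006,0,0,0,0,0,-1],
])

```text
time_s: 22.05
tcp_pos: [0.5279, 0.0062, 0.0547]
eef_rot: [[0.999, -0.047, -0.0], [-0.047, -0.999, 0.0], [-0.0, -0.0, -1.0]]
wrist_force: [-1.4, 0.8, 0.2]
grip_width: 0.211
grasp_force: 30.0
```

Call:
send_rows([
  [0.0003,0,0,0,0,0,-1],
  [0.0006,0,0,0,0,0,-1],
])

```text
time_s: 22.25
tcp_pos: [0.5285, 0.0061, 0.0547]
eef_rot: [[0.999, -0.047, -0.0], [-0.047, -0.999, 0.0], [-0.0, -0.0, -1.0]]
wrist_force: [-0.8, 1.0, 0.0]
grip_width: 0.211
grasp_force: 30.0
```

Call:
send_rows([
  [0.0003,0,0,0,0,0,-1],
  [0.0006,0,0,0,0,0,-1],
])

```text
time_s: 22.45
tcp_pos: [0.5291, 0.0061, 0.0546]
eef_rot: [[0.999, -0.047, -0.0], [-0.047, -0.999, -0.0], [-0.0, 0.0, -1.0]]
wrist_force: [-1.4, 0.3, 0.7]
grip_width: 0.213
grasp_force: 30.0
```

Call:
send_rows([
  [0.0003,0,0,0,0,0,-1],
  [0.0006,0,0,0,0,0,-1],
])

```text
time_s: 22.65
tcp_pos: [0.5298, 0.0061, 0.0546]
eef_rot: [[0.999, -0.047, 0.0], [-0.047, -0.999, 0.0], [0.0, -0.0, -1.0]]
wrist_force: [-1.1, 0.7, 0.5]
grip_width: 0.216
grasp_force: 30.0
```

Call:
send_rows([
  [0.0003,0,0,0,0,0,-1],
  [0.0006,0,0,0,0,0,-1],
])

```text
time_s: 22.85
tcp_pos: [0.5304, 0.0061, 0.0547]
eef_rot: [[0.999, -0.047, 0.0], [-0.047, -0.999, 0.0], [0.0, -0.0, -1.0]]
wrist_force: [-0.2, -0.3, 0.5]
grip_width: 0.218
grasp_force: 30.0
```

Call:
send_rows([
  [0.0003,0,0,0,0,0,-1],
  [0.0006,0,0,0,0,0,-1],
])

```text
time_s: 23.05
tcp_pos: [0.531, 0.006, 0.0547]
eef_rot: [[0.999, -0.047, 0.0], [-0.047, -0.999, 0.0], [0.0, -0.0, -1.0]]
wrist_force: [-1.0, -0.1, 0.6]
grip_width: 0.215
grasp_force: 30.0
```

Run:
```python
from h import *
import cv2
st();i=env.camera_info("wrist");im=env.camera("wrist");cv2.imwrite("pics/w7.png",im[:,:,::-1])
E=i["extrinsics"];K=i["mtx"];s=env.observe()["tcp_pos"]
def proj(P):
    c=np.linalg.inv(E)@np.array([*P,1]);return np.round((K[0,0]*c[0]/-c[2]+K[0,2],K[1,1]*-c[1]/-c[2]+K[1,2]),1).tolist()
for x,t in((18,34),(18,10),(34,10),(50,8)):print(x,proj((s[0]+x/1000,s[1]-x*.045/1000,.041+t/1000)))
print("edge",proj((.5626,.005,.054)),proj((.5626,.005,.05)))
g=im.astype(int)
print(g[150:235,276:290].mean((1,2)).round().astype(int).tolist());print(g[150:235,225:245].mean((1,2)).round().astype(int).tolist())
cv2.imwrite("pics/w7c.png",cv2.resize(im[130:270,200:370],None,fx=4,fy=4,interpolation=cv2.INTER_CUBIC)[:,:,::-1])
```

```text
23.05 [530.98   6.03  54.67] F [-1.05 -0.06  0.65] w 19.98198203071442 29.99686449766159 yaw -2.7098886142537717
18 [282.3, 251.2]
18 [282.4, 233.0]
34 [282.3, 203.9]
50 [282.1, 172.5]
edge [281.4, 210.0] [281.5, 207.9]
[114, 114, 115, 115, 114, 114, 114, 115, 115, 114, 114, 114, 114, 114, 114, 114, 113, 113, 113, 114, 114, 113, 114, 114, 112, 112, 114, 113, 112, 113, 114, 112, 107, 104, 104, 106, 107, 106, 103, 102, 107, 106, 105, 105, 105, 105, 107, 108, 105, 104, 102, 104, 105, 106, 109, 108, 109, 108, 107, 105, 106, 107, 106, 106, 106, 108, 108, 106, 104, 103, 103, 105, 105, 104, 105, 104, 103, 103, 102, 104, 107, 107, 109, 94, 61]
[106, 107, 107, 106, 106, 107, 107, 108, 106, 106, 106, 106, 106, 106, 106, 107, 106, 106, 106, 106, 106, 106, 106, 106, 105, 106, 108, 108, 107, 106, 107, 108, 106, 105, 105, 105, 106, 106, 102, 103, 106, 106, 105, 104, 105, 105, 106, 106, 105, 104, 102, 103, 106, 108, 108, 108, 109, 108, 107, 106, 107, 107, 106, 108, 107, 107, 107, 107, 108, 107, 107, 107, 108, 107, 108, 107, 108, 107, 107, 107, 107, 107, 106, 106, 107]
```

View pics/w7c.png

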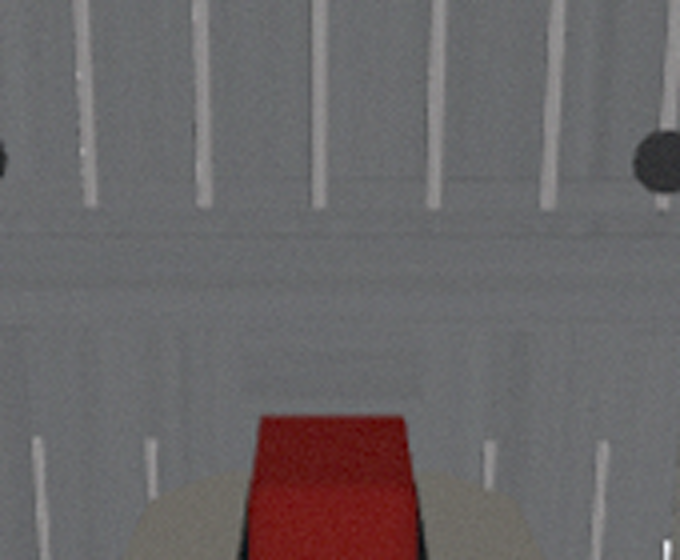

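The crop shows the knife edge at row ~211 and the blade/grip junction at row ~233.5. Only about 13 mm of the 16 mm 10 mm step is visible, so that step has gone under. The gap is slightly over 10 mm (10.0–10.5). I'll retract 8 mm, release, and move the slider back 6 mm.

Call:
send_rows([
  [-0.003,0,0,0,0,0,-1],
  [-0.006,0,0,0,0,0,-1],
  [-0.008,0,0,0,0,0,-1],
  [-0.008,0,0,0,0,0,-1],
  [-0.008,0,0,0,0,0,-0.31],
  [-0.008,0,0,0,0,0,-0.31],
  [-0.008,0,0,0,0,0,-0.31],
  [-0.008,0,-0.02,0,0,0,-0.31],
  [-0.008,0,-0.065,0,0,0,-0.31],
  [-0.008,0,-0.065,0,0,0,-0.31],
  [-0.008,0,-0.065,0,0,0,-0.31],
])

```text
time_s: 24.2
tcp_pos: [0.5235, 0.0064, 0.1206]
eef_rot: [[0.999, -0.047, 0.002], [-0.047, -0.999, -0.0], [0.002, 0.0, -1.0]]
wrist_force: [0.2, -0.2, -0.3]
grip_width: 0.343
grasp_force: 0.0
```

Call:
send_rows([
  [-0.024,0.044,0,0,0,0,-0.31],
  [-0.048,0.088,0,0,0,0,-0.31],
  [-0.048,0.088,0,0,0,0,-0.31],
  [-0.048,0.088,0.02,0,0,0,-0.31],
  [-0.048,0.088,0.04,0,0,0,-0.31],
  [-0.048,0.088,0.0515,0,0,0,-0.31],
  [-0.048,0.088,0.0515,0,0,0,-0.31],
  [-0.048,0.088,0.0515,0,0,0,-0.31],
  [-0.048,0.088,0.0515,0,0,0,-0.31],
])

```text
time_s: 25.1
tcp_pos: [0.4713, -0.0792, 0.069]
eef_rot: [[0.999, -0.047, 0.001], [-0.047, -0.999, -0.0], [0.001, 0.0, -1.0]]
wrist_force: [-0.4, 0.4, -0.3]
grip_width: 0.341
grasp_force: 0.0
```

Call:
send_rows([
  [0,0,0,0,0,0,-1],
  [0,0,0,0,0,0,-1],
  [0,0,0,0,0,0,-1],
  [0,0,0,0,0,0,-1],
])

```text
time_s: 25.5
tcp_pos: [0.471, -0.0793, 0.0685]
eef_rot: [[0.999, -0.047, 0.001], [-0.047, -0.999, -0.0], [0.001, 0.0, -1.0]]
wrist_force: [-0.5, -0.8, 3.2]
grip_width: 0.167
grasp_force: 30.0
```

Knob gripped. I move it back 6 mm.

Call:
send_rows([
  [-0.002,0,0,0,0,0,-1],
  [-0.004,0,0,0,0,0,-1],
  [-0.006,0,0,0,0,0,-1],
  [-0.006,0,0,0,0,0,-1],
  [-0.006,0,0,0,0,0,-1],
  [-0.006,0,0,0,0,0,-1],
])

```text
time_s: 26.1
tcp_pos: [0.4648, -0.079, 0.0685]
eef_rot: [[0.999, -0.047, 0.0], [-0.047, -0.999, -0.0], [0.0, 0.0, -1.0]]
wrist_force: [0.0, -1.1, 7.2]
grip_width: 0.164
grasp_force: 30.0
```

Call:
send_rows([
  [0,0,0,0,0,0,-0.31],
  [0,0,0,0,0,0,-0.31],
  [0,0,0,0,0,0,-0.31],
  [0,0,-0.02,0,0,0,-0.31],
  [0,0,-0.05,0,0,0,-0.31],
  [0,0,-0.05,0,0,0,-0.31],
])

```text
time_s: 26.7
tcp_pos: [0.466, -0.0792, 0.1215]
eef_rot: [[0.999, -0.047, 0.004], [-0.047, -0.999, -0.001], [0.004, 0.001, -1.0]]
wrist_force: [-0.2, 0.3, -0.6]
grip_width: 0.344
grasp_force: 0.0
```

Run:
```python
from h import *
st();goal(523,6.4,117,-2.71)
```

```text
26.7 [466.04 -79.21 121.55] F [-0.19  0.35 -0.63] w 32.02877601503551 0.0 yaw -2.7120446564936747
[ 0.0528 -0.0882  0.0047] [ 0.0002 -0.0013 -0.    ]
```

Call:
send_rows([
  [0.027,-0.044,0,0,0,0,-0.31],
  [0.0539,-0.0881,0,0,0,0,-0.31],
  [0.0539,-0.0881,0,0,0,0,-0.31],
  [0.0539,-0.0881,0,0,0,0,-0.31],
  [0.0539,-0.0881,0.03,0,0,0,-0.31],
  [0.0539,-0.0881,0.05,0,0,0,-0.31],
  [0.0539,-0.0881,0.062,0,0,0,-0.31],
  [0.0539,-0.0881,0.062,0,0,0,-0.31],
  [0.0539,-0.0881,0.062,0,0,0,-0.31],
  [0.0539,-0.0881,0.062,0,0,0,-0.31],
  [0.0539,-0.0881,0.062,0,0,0,-0.31],
  [0.0539,-0.0881,0.062,0,0,0,-0.31],
])

```text
time_s: 27.9
tcp_pos: [0.5231, 0.0065, 0.0568]
eef_rot: [[0.999, -0.047, 0.001], [-0.047, -0.999, -0.0], [0.001, 0.0, -1.0]]
wrist_force: [0.5, 0.2, 0.2]
grip_width: 0.345
grasp_force: 0.0
```

Call:
send_rows([
  [0,0,0,0,0,0,-0.31],
  [0,0,0,0,0,0,-0.31],
  [0,0,0,0,0,0,-1],
  [0,0,0,0,0,0,-1],
  [0,0,0,0,0,0,-1],
  [0,0,0,0,0,0,-1],
  [0,0,0,0,0,0,-1],
])

```text
time_s: 28.6
tcp_pos: [0.5228, 0.0065, 0.0561]
eef_rot: [[0.999, -0.047, -0.0], [-0.047, -0.999, 0.0], [-0.0, -0.0, -1.0]]
wrist_force: [-0.5, -0.1, -0.7]
grip_width: 0.214
grasp_force: 30.0
```

Call:
send_rows([
  [0.001,0,0,0,0,0,-1],
  [0.002,0,0,0,0,0,-1],
  [0.003,0,0,0,0,0,-1],
  [0.0035,0,0,0,0,0,-1],
  [0.004,0,0,0,0,0,-1],
])

```text
time_s: 29.1
tcp_pos: [0.5269, 0.0063, 0.0561]
eef_rot: [[0.999, -0.047, -0.0], [-0.047, -0.999, -0.0], [-0.0, 0.0, -1.0]]
wrist_force: [-0.8, 0.0, 0.0]
grip_width: 0.214
grasp_force: 30.0
```

Call:
send_rows([
  [0.0003,0,0,0,0,0,-1],
  [0.0006,0,0,0,0,0,-1],
])

```text
time_s: 29.3
tcp_pos: [0.5275, 0.0063, 0.0561]
eef_rot: [[0.999, -0.047, -0.0], [-0.047, -0.999, 0.0], [-0.0, -0.0, -1.0]]
wrist_force: [-1.0, 0.6, -0.1]
grip_width: 0.212
grasp_force: 30.0
```

Call:
send_rows([
  [0.0003,0,0,0,0,0,-1],
  [0.0006,0,0,0,0,0,-1],
])

```text
time_s: 29.5
tcp_pos: [0.528, 0.0063, 0.0561]
eef_rot: [[0.999, -0.047, -0.0], [-0.047, -0.999, -0.0], [-0.0, 0.0, -1.0]]
wrist_force: [-2.7, 0.1, 2.0]
grip_width: 0.216
grasp_force: 30.0
```

Call:
send_rows([
  [0.0003,0,0,0,0,0,-1],
  [0.0003,0,0,0,0,0,-1],
])

```text
time_s: 29.7
tcp_pos: [0.528, 0.0063, 0.0561]
eef_rot: [[0.999, -0.047, -0.001], [-0.047, -0.999, 0.0], [-0.001, -0.0, -1.0]]
wrist_force: [-5.1, 0.3, 3.9]
grip_width: 0.213
grasp_force: 30.0
```

The stop is firm at 528.0 with about 5 N. I'll hold it, then release and lift away.

Call:
send_rows([
  [0,0,0,0,0,0,-1],
  [0,0,0,0,0,0,-1],
  [0,0,0,0,0,0,-1],
  [0,0,0,0,0,0,-1],
  [0,0,0,0,0,0,-1],
  [0,0,0,0,0,0,-1],
  [0,0,0,0,0,0,-1],
  [0,0,0,0,0,0,-1],
])

```text
time_s: 30.5
tcp_pos: [0.528, 0.0063, 0.0561]
eef_rot: [[0.999, -0.047, -0.001], [-0.047, -0.999, 0.0], [-0.001, -0.0, -1.0]]
wrist_force: [-5.6, 0.2, 3.2]
grip_width: 0.211
grasp_force: 30.0
```

Call:
send_rows([
  [-0.0002,0,0,0,0,0,-1],
  [-0.0002,0,0,0,0,0,-0.31],
  [-0.0002,0,0,0,0,0,-0.31],
  [-0.0002,0,0,0,0,0,-0.31],
  [-0.0002,0,0,0,0,0,-0.31],
  [-0.0002,0,-0.02,0,0,0,-0.31],
  [-0.0002,0,-0.05,0,0,0,-0.31],
  [-0.0002,0,-0.09,0,0,0,-0.31],
  [-0.0002,0,-0.09,0,0,0,-0.31],
  [-0.0002,0,-0.09,0,0,0,-0.31],
])

```text
time_s: 31.5
tcp_pos: [0.5285, 0.0062, 0.1468]
eef_rot: [[0.999, -0.047, 0.002], [-0.047, -0.999, -0.0], [0.002, -0.0, -1.0]]
wrist_force: [-1.1, 0.2, 0.1]
grip_width: 0.346
grasp_force: 0.0
```

Run:
```python
from h import *
st();i=env.camera_info("wrist");im=env.camera("wrist");g=im.astype(int)
red=(g[:,:,0]>70)&(g[:,:,1]<45)&(g[:,:,2]<45);v,u=np.where(red);print("red",u.min(),u.max(),v.min(),v.max())
E=i["extrinsics"];K=i["mtx"]
def proj(P):
    c=np.linalg.inv(E)@np.array([*P,1]);return np.round((K[0,0]*c[0]/-c[2]+K[0,2],K[1,1]*-c[1]/-c[2]+K[1,2]),1).tolist()
for x,t in((-18,34),(18,10),(34,10)):print(x,proj((.528+x/1000,.0063-x*.047/1000,.041+t/1000)))
print("edge",proj((.562,.005,.054)),proj((.562,.005,.05)))
r0=v.min();cu=int(u.mean())
print(r0,g[r0-45:r0+3,cu-6:cu+7].mean((1,2)).round().astype(int).tolist())
for r in range(r0-40,r0,5):print(r,g[r,cu-35:cu+36:5].mean(1).round().astype(int).tolist())
```

```text
31.5 [528.51   6.24 146.81] F [-1.13  0.24  0.09] w 32.137467787619855 0.0 yaw -2.7146568319447546
red 23 523 195 408
-18 [282.5, 247.0]
18 [282.4, 193.7]
34 [282.4, 173.9]
edge [282.0, 174.6] [282.0, 173.7]
195 [83, 92, 106, 114, 109, 105, 106, 108, 108, 106, 107, 107, 104, 104, 105, 106, 105, 103, 105, 107, 109, 109, 109, 107, 114, 111, 106, 105, 106, 106, 106, 106, 106, 106, 106, 106, 106, 105, 106, 106, 106, 106, 106, 106, 106, 106, 107, 111]
155 [102, 126, 142, 135, 107, 105, 100, 107, 106, 105, 103, 106, 106, 102, 107]
160 [100, 109, 141, 137, 105, 105, 108, 108, 107, 106, 106, 103, 105, 101, 104]
165 [107, 104, 142, 137, 107, 106, 107, 107, 109, 107, 108, 106, 103, 107, 105]
170 [116, 111, 142, 140, 116, 111, 109, 110, 110, 107, 109, 107, 109, 108, 107]
175 [110, 110, 143, 141, 106, 106, 120, 102, 107, 107, 111, 110, 111, 109, 111]
180 [112, 113, 143, 145, 108, 107, 107, 106, 104, 105, 108, 106, 111, 110, 110]
185 [113, 107, 142, 145, 107, 104, 105, 104, 107, 110, 109, 108, 105, 107, 111]
190 [113, 111, 140, 145, 108, 103, 107, 105, 108, 105, 109, 107, 105, 109, 107]
```

The grip front is at row ~194.5 and the edge is at row ~174. That is 20 px, or 16 mm, so the 10 mm step sits right at the edge.

```bash
python3 -c "
from plant import env
print(env.sign_off())"
```

```text
the job is handed in; nothing more can be done
None
```

I handed the job in at about 31.5 s of the 72 s limit: the 8 mm step goes under the knife, the 10 mm step stopped against its edge under about 5 N, and the gauge is released there on the runway. One earlier touch, with the 4 mm step, reached about 8 N.

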